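# Latch the ring warmer's drawer and set its guarded dial

### The job

Push the open drawer of the bench ring warmer gently in, without ramming it, until its push-push latch holds it in by itself after you let go; if it springs back out, press it again until it stays. Then tip the clear guard on top right back so that it stays open, and turn the dial beneath it clockwise until its white line points at the long mark on the left as seen from the drawer side. Leave the drawer latched and the guard open, and do not shift the slab, clamp stand and tweezers lying beside the warmer.

Things in the scene. Friction and masses are not known exactly. Their poses are not given: they have to be found in the camera images.
- warmer: The ring warmer: fixed flat steel box 190 deep (x) x 240 wide (y) x 85 high, standing on the bench. Origin at the centre of its underside; its -x side is the front, where the drawer is; +y is its left as seen from the front, z up. The front of the box is at x = -95 mm. The clear guard and the dial are on its top, at y = 0. Top free elsewhere.
- drawer (a joint): Travel of the drawer (m): 0 = fully out (start), growing along the warmer's +x. A spring pushes it out (3 N at 0, 9 N at the end). Press to a firm stop (at 0.057 to 0.068, differs each time), then let go: caught, it comes back about 11 mm and stays, at 0.049 to 0.057. Not caught, it springs out to 0: press again (one idle press may be needed). Pressing a latched drawer to the stop frees it.
- drawer_face (a point): Centre of the outer (-x) face of the drawer's front plate, moves with the drawer: flat aluminium, 150 wide (y) x 54 high (14 to 68 mm above the bench) x 12 thick, no handle. Fully out, it is 70 mm in front of the box; latched, 13 to 21 mm. The stop is rigid: 15 to 25 N in all is right there (less may stop short), over 40 N is ramming.
- guard (a joint): Angle of the clear guard (rad): 0 = shut over the dial, grows as its front tips up and back; stop at 1.75. It falls shut from below about 1.0, falls open by itself from above about 1.15 and then stays at the stop; a damped hinge, under 1.5 N at the tab.
- guard_tab (a point): Centre of the guard's black tab, turns with the guard. The guard is a clear hood 118 deep x 100 wide x 55 high, walled on front and sides. The tab sticks out from the middle of its front upper edge: 24 wide (y), 8 thick, 24 long (12 mm either way along x); shut, it lies 137 mm above the bench and 51 mm above the box's top, with free air under it.
- guard_hinge (a point): Middle of the guard's hinge line, which runs along the warmer's y at the rear edge of the box's top (x = +94 mm, 85 mm above the bench). Shut, the tab's centre is 134 mm in front of it and 51 mm above it.
- dial (a joint): Angle of the dial (rad), growing clockwise seen from above; range 0 to 2.6, stays where it is left, friction 0.05 N m. At 0 its bar lies along the warmer's x with the white line towards the front; at 1.571 the bar lies across, white line at the long mark on the left (+y). Starts at 0.25 to 0.6.
- dial_grip (a point): On the dial's upright axis at the height to grip, 122 mm above the bench (x = +36 mm, y = 0 in the warmer). The dial is a black disc of 44 mm with an upright bar grip on it, 42 long x 14 thick, its top 7 mm above and the disc's top 23 mm below this point.
- block: Bystander: grey soldering slab 150 x 100 x 25, left of the warmer; origin at its underside's centre.
- third_hand: Bystander: clamp stand with a round base of 72 mm and an arm 80 mm long to its -x, 80 high, right of the warmer's front; origin under the base.
- tweezers: Bystander: steel tweezers 165 long, 8 high, lying along their x right of the warmer; origin at the underside.

How it is judged:
On the way, in this order (a step that is already met when the one before it is completed fails the run):
1. the drawer is latched: more than 45 mm in, at rest and not touched (value of joint drawer above 0.045 m and velocity of joint drawer between -0.01 and 0.01 m/s and contact force between each of the fingers, the arm and drawer below 0.5 N), for 0.5 s.
2. the guard is tipped right back (over 1.6 rad) with the drawer still latched (value of joint guard above 1.6 rad and value of joint drawer above 0.045 m), for 0.3 s.
3. the dial points at the long mark (within 0.15 rad) under the open guard (all of step 2 and value of joint dial between 1.42 and 1.72 rad), for 0.3 s.
At the end, for the whole second after the job is handed in: The drawer is latched more than 45 mm in and at rest, the guard is tipped back beyond 1.6 rad, and the dial reads 1.571 within 0.15 rad and is still (all of step 3 and velocity of joint drawer between -0.01 and 0.01 m/s and velocity of joint dial between -0.05 and 0.05 rad/s); the robot touches nothing.
It fails at once if the drawer is rammed (over 40 N) (contact force between any of the fingers, the arm and drawer above 40 N).
It fails at once if the grey soldering slab is shifted by more than 30 mm (distance of block from where it was at the start of the episode above 0.03 m).
It fails at once if the clamp stand is shifted by more than 30 mm (distance of third_hand from where it was at the start of the episode above 0.03 m).
It fails at once if the tweezers is shifted by more than 30 mm (distance of tweezers from where it was at the start of the episode above 0.03 m).
It also fails if it takes over 72 s, if anything falls off the work surface, if the arm or the gripper's body presses on something with over 40 N, if the wrist force passes 120 N, or if a joint passes its speed limit or range.

### The arm

A 6-joint arm with a two-finger parallel gripper is mounted at the origin on the work surface. World frame = base frame: x ahead of the robot, y to its left, z up, the work surface at z = 0. Lengths are in m, angles in rad, forces in N, time in s.
With the tool pointing down it reaches from about 0.3 to 0.775 m from the base axis. Payload 14.6 kg.
Tool frame: the origin (TCP) lies at the centre of the arm's flange, where the gripper is bolted on; the fingertips stand 199 mm ahead of it and the grasp point (between the pads) lies 180 mm ahead of it; z points along the fingers, y is the line along which they close (so a half turn about z gives the same grasp; the last joint's range is limited). The gripper opens to 94 mm and grips with 3 to 60 N. Pads are 16 mm wide; open, the fingers measure 119 mm over their backs; the gripper's body (75 mm by 177 mm) begins 78 mm behind the grasp point.
Start: joints at [1.075, 0.3, 1.521, -0, 1.321, -0.067], TCP at [0.229, 0.5, 0.405] pointing down, gripper open.
Joint ranges: [-3.03, 3.03], [-0.79, 2.21], [0.23, 2.52], [-1.04, 4.18], [0, 3.07], [-2.55, 2.55]. Speed limits (rad/s): [2.22, 2.22, 2.57, 3.14, 3.14, 3.14].

### API

Orientations are given as [roll, pitch, yaw] about the fixed x, y, z axes, in that order (R = Rz(yaw) Ry(pitch) Rx(roll)).
In Python, from station import ctrl gives the robot as it stands. The module is installed in compiled form; this text tells all that it offers.
- The arm moves only by the tool servo_tool, never from a script. Its argument "motion" is a list of rows, each a list of 5 numbers: the closure, from 0 (fully open) to 1 (shut), then the shift along the world's x, y, z in cm, then the turn about the world's z in degrees. A call has 1 to 20 rows; each row is the pose to reach, as a shift and turn from the pose commanded when the call began; what a row does not reach only later rows make up. A row lasts 1/8 s, in which the tool goes at most 62.5 mm and 10.7 degrees, less where a joint would pass 70% of its speed; a pose out of reach is approached as far as the arm can. A call with a gripper value outside its range is refused whole. The fingers move at their own pace and stop on an object; "squeeze" is the grip in N (left out, the last holds). Time passes only in rows, so rows that repeat a pose let the fingers close. It gives the time, the measured TCP pose, the force, the opening and the grip force at its end, in the units of the state.
- ctrl.get_obs(): the state, without advancing time (a new reading comes with each control period).
- ctrl.camera(name): name is "scene" or "top" or "wrist"; returns a dict with "image" (420x560x3 uint8, red, green, blue), "fx", "fy", "cx", "cy" (pixels), "camera_from_world" (4x4, takes a point from world to camera coordinates); the wrist camera has in their place "hand_eye" (4x4, takes a point from camera to tool coordinates, whose origin is the TCP and whose axes are the flange's). Camera axes: x right, y up, looking along -z (the intrinsics and any distortion apply to the point x, -y, -z); pixel columns grow to the right and rows downward; lengths in m; the calibration is good to about 2 mm. A picture is of the moment at which its call begins: read the wrist's pose just before it. There is no depth.
- ctrl.hand_in(): hands the job in; it is judged then, once.
The state is a dict: "time_s": time; "qpos": joint angles; "joint_vel": joint speeds; "tau": joint torques, N m; "ee_pos": TCP position; "eef_rot": TCP orientation; "force": force on the tool from outside, world axes, zero at the start; "moment": the same for the moment, N m; "grip_width": finger opening in m; "grip_force": force on a finger pad.
Only numpy, scipy, OpenCV 4.12 (cv2) and the standard library are available. Lean on these libraries where they do the work, as an engineer would, in place of code of your own. Each camera call takes 0.05 s, during which the arm holds its last target. There are 200 camera calls.

## Working session

There is one attempt and no reset: what is moved stays moved. The work goes in short steps, Python scripts to look and compute and a tool call to move; the robot and the scene stay as the last step left them, time stands still between calls to the robot, and variables do not carry over. Pictures are saved under pics/ and viewed, at most 10 in all, crops included, and the job is handed in when it is done.

Besides the shell and the picture viewer there is one more tool, called after "Request:" as name(argument=value, ...), one argument or row to a line, values as JSON. servo_tool: Moves the arm, as the interface text tells. Its arguments: {"type":"object","properties":{"motion":{"type":"array","items":{"type":"array","items":{"type":"number"}}},"squeeze":{"type":"number"}},"required":["motion"]}

```bash
mkdir -p pics
cat > h.py <<'E'
import numpy as np, cv2
from station import ctrl
def ray(c,u,v):
    T=np.linalg.inv(np.array(c["camera_from_world"]))
    d=np.array([(u-c["cx"])/c["fx"],-(v-c["cy"])/c["fy"],-1.])
    return T[:3,3],T[:3,:3]@d
def onz(c,u,v,z):
    o,d=ray(c,u,v); return o+d*(z-o[2])/d[2]
def proj(c,p):
    q=np.array(c["camera_from_world"])@np.append(p,1)
    return c["cx"]+c["fx"]*q[0]/-q[2], c["cy"]-c["fy"]*q[1]/-q[2]
E
python3 - <<'E'
from h import *
o=ctrl.get_obs(); print({k:np.round(v,3) for k,v in o.items()})
for n in("top","scene"):
    c=ctrl.camera(n); print({k:(np.round(v,3) if k!='image' else 0) for k,v in c.items()})
    cv2.imwrite(f"pics/{n}.png",c["image"][:,:,::-1])
E
```

```text
{'time_s': np.float64(0.0), 'qpos': array([ 1.075,  0.3  ,  1.522, -0.   ,  1.321, -0.067]), 'joint_vel': array([ 0.002, -0.001,  0.001, -0.001,  0.001,  0.001]), 'tau': array([-1.0000e-03, -5.3181e+01, -3.5272e+01,  7.1000e-02,  2.4000e-02,
       -0.0000e+00]), 'ee_pos': array([0.229, 0.5  , 0.404]), 'eef_rot': array([-3.14 , -0.   ,  2.713]), 'force': array([ 0.026,  0.688, -0.219]), 'moment': array([0.   , 0.079, 0.013]), 'grip_force': np.float64(0.0), 'grip_width': np.float64(0.094)}
{'image': 0, 'fx': np.float64(507.114), 'fy': np.float64(507.114), 'cx': np.float64(280.478), 'cy': np.float64(200.136), 'camera_from_world': array([[-0.001, -1.   , -0.01 ,  0.038],
       [ 0.998, -0.002,  0.062, -0.622],
       [-0.062, -0.009,  0.998, -0.991],
       [ 0.   ,  0.   ,  0.   ,  1.   ]])}
{'image': 0, 'fx': np.float64(435.48), 'fy': np.float64(435.48), 'cx': np.float64(280.655), 'cy': np.float64(210.614), 'camera_from_world': array([[ 0.322,  0.947,  0.009, -0.209],
       [-0.698,  0.231,  0.678,  0.335],
       [ 0.64 , -0.224,  0.735, -1.321],
       [ 0.   ,  0.   ,  0.   ,  1.   ]])}
```

View pics/top.png

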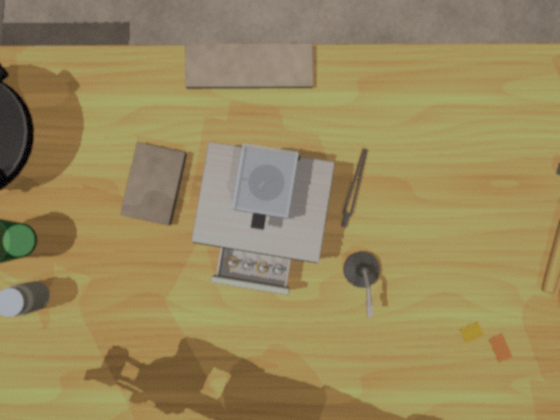

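View pics/scene.png

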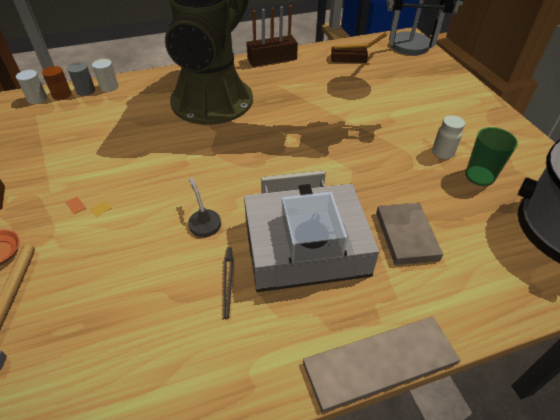

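The top view shows the warmer with its top corners near (208,143), (334,160), (319,261) and (193,243). The drawer plate runs from (213,280) to (289,290), the tab is at (259,221) and the dial near (266,182). The slab is to the left, the tweezers and stand to the right.

Run:
```python
from h import *
c=ctrl.camera("top"); im=c["image"]
hsv=cv2.cvtColor(im,cv2.COLOR_RGB2HSV)
m=((hsv[...,1]<75)&(hsv[...,2]>60)).astype(np.uint8)
m[:, :190]=0; m[:,340:]=0; m[:135]=0; m[300:]=0
m[262:]=0
m=cv2.morphologyEx(m,cv2.MORPH_OPEN,np.ones((3,3)))
cs,_=cv2.findContours(m,0,2); k=max(cs,key=cv2.contourArea)
for z in[0.085]:
    P=np.array([onz(c,u,v,z)[:2] for u,v in cv2.convexHull(k)[:,0]],np.float32)
    print(cv2.minAreaRect(P))
P=[onz(c,u,v,.085)[:2] for u,v in[(208,143),(334,160),(319,261),(193,243)]]
print(np.round(P,4),np.mean(P,0), [np.degrees(np.arctan2(*(P[a]-P[b])[::-1])) for a,b in((0,3),(1,2),(0,1),(3,2))])
dark=(hsv[...,2]<40).astype(np.uint8); dark[:210]=0;dark[232:]=0;dark[:,:245]=0;dark[:,275:]=0
mo=cv2.moments(dark,True); u,v=mo['m10']/mo['m00'],mo['m01']/mo['m00']; print('tab',mo['m00'],u,v,onz(c,u,v,.141))
print('drawer',onz(c,213,281,.068),onz(c,289,290,.068))
cr=im[130:305,185:345][...,::-1]
cv2.imwrite("pics/crop.png",cv2.resize(cr,None,fx=3.4,fy=3.4,interpolation=cv2.INTER_CUBIC))
```

```text
((0.6062641143798828, 0.07112487405538559), (0.24079379439353943, 0.226475328207016), 80.61237335205078)
[[ 0.7255  0.1729]
 [ 0.6927 -0.0634]
 [ 0.5049 -0.0343]
 [ 0.5382  0.1993]] [0.61531149 0.06862995] [np.float64(-8.03779247292487), np.float64(-8.814539227044067), np.float64(82.10920199722479), np.float64(81.8693153117307)]Traceback (most recent call last):
  File "<stdin>", line 15, in <module>
ZeroDivisionError: float division by zero
```

Run:
```python
from h import *
c=ctrl.camera("top"); im=c["image"]; s=ctrl.camera("scene")
C=np.array([.6153,.0686]); a=np.radians(-8.2); X=np.array([np.cos(a),np.sin(a)]);Y=np.array([-X[1],X[0]])
W=lambda x,y,z:np.r_[C+x*X+y*Y,z]
g=im.max(2); d=(g<60).astype(np.uint8); d[:212]=0;d[232:]=0;d[:,:248]=0;d[:,272:]=0
mo=cv2.moments(d,True); 
u,v=mo['m10']/mo['m00'],mo['m01']/mo['m00']; print('tab',mo['m00'],u,v,onz(c,u,v,.141),W(-.040,0,.141))
big=im[...,::-1].copy(); bs=s["image"][...,::-1].copy()
crop=lambda b,cam,x0,y0,w,h,f:None
pts=[W(-.04,0,.141),W(.036,0,.129),W(-.165,.075,.068),W(-.165,-.075,.068),W(-.165,0,.068)]+[W(i*.095,j*.12,.085) for i in(-1,1) for j in(-1,1)]
def mk(cam,x0,y0,w,h):
    f=4; b=cv2.resize(cam["image"][y0:y0+h,x0:x0+w,::-1],None,fx=f,fy=f,interpolation=cv2.INTER_CUBIC)
    for p in pts:
        q=proj(cam,p); cv2.circle(b,(int((q[0]-x0+.5)*f),int((q[1]-y0+.5)*f)),3,(0,0,255),1)
    return b
A=mk(c,190,138,148,150);B=mk(s,240,165,140,125); cv2.imwrite("pics/crop.png",A);cv2.imwrite("pics/crop2.png",B)
print('face ctr',W(-.165,0,.04),'tab',W(-.04,0,.137),'dial',W(.036,0,.122))
```

```text
tab 110.0 258.06363636363636 220.6727272727273 [0.57828444 0.07551924 0.141     ] [0.57570895 0.07430516 0.141     ]
face ctr [0.45198692 0.09213377 0.04      ] tab [0.57570895 0.07430516 0.137     ] dial [0.65093194 0.06346536 0.122     ]
```

View pics/crop.png

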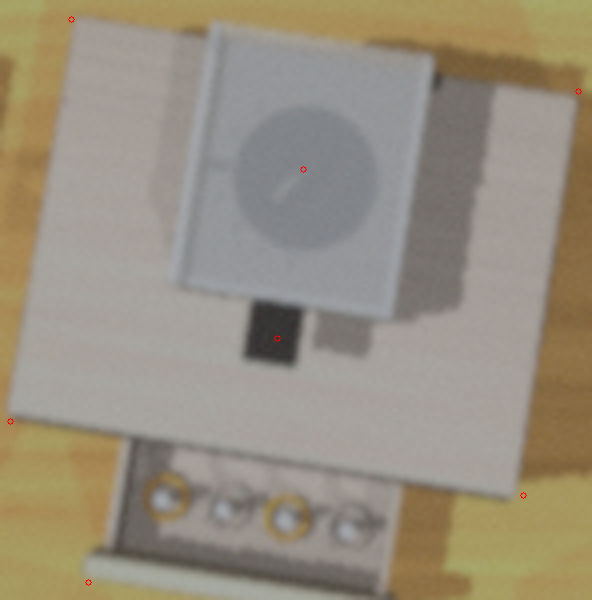

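View pics/crop2.png

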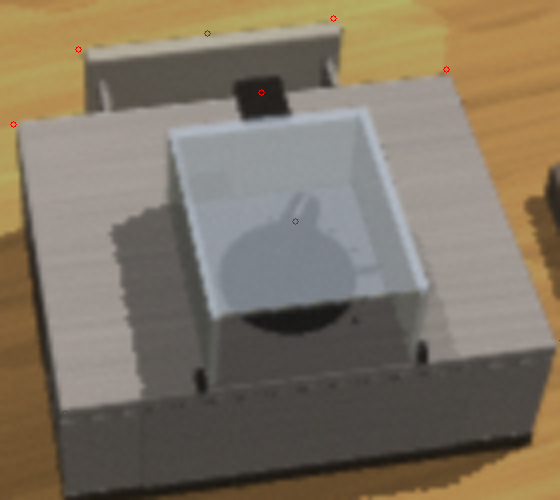

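The tab is at about (273,333) and the dial centre at about (305,178) in the first crop. The white line points front-left, so the dial reads about 0.55 rad. The edges fit a warmer yaw of about −9.1° with its centre at (0.615, 0.069). Next I go in front of the drawer with the fingers shut.

Request:
servo_tool(
  motion=[
    [1, 4, -5, 0, 0],
    [1, 6, -10, 0, 5],
    [1, 9, -15, 0, 10],
    [1, 11, -20, 0, 15.5],
    [1, 13, -25, 0, 15.5],
    [1, 15, -30, 0, 15.5],
    [1, 17, -35, 0, 15.5],
    [1, 18.4, -39.9, 0, 15.5],
    [1, 18.4, -39.9, 0, 15.5],
    [1, 18.4, -39.9, -6, 15.5],
    [1, 18.4, -39.9, -12, 15.5],
    [1, 18.4, -39.9, -17, 15.5],
    [1, 18.4, -39.9, -17, 15.5],
    [1, 18.4, -39.9, -17, 15.5],
  ],
  squeeze=20,
)

```text
time_s: 2.0
ee_pos: [0.4132, 0.1017, 0.2364]
eef_rot: [3.141, 0.002, 2.984]
force: [0.4, -0.3, 0.8]
grip_width: 0.0003
grip_force: 0.0
```

Request:
servo_tool(
  motion=[
    [1, 0.5, -0.08, 0, 0],
    [1, 1.0, -0.16, 0, 0],
    [1, 1.5, -0.24, 0, 0],
    [1, 2.0, -0.32, 0, 0],
    [1, 2.2, -0.35, 0, 0],
    [1, 2.4, -0.38, 0, 0],
    [1, 2.6, -0.42, 0, 0],
    [1, 2.8, -0.45, 0, 0],
    [1, 3.0, -0.48, 0, 0],
    [1, 3.2, -0.51, 0, 0],
    [1, 3.4, -0.54, 0, 0],
    [1, 3.6, -0.58, 0, 0],
    [1, 3.8, -0.61, 0, 0],
    [1, 4.0, -0.64, 0, 0],
  ],
)

```text
time_s: 3.75
ee_pos: [0.4527, 0.0948, 0.2346]
eef_rot: [-3.141, -0.0, 2.983]
force: [-3.9, 0.9, 2.3]
grip_width: 0.0008
grip_force: 2.3
```

Request:
servo_tool(
  motion=[
    [1, 0.25, -0.04, 0, 0],
    [1, 0.5, -0.08, 0, 0],
    [1, 0.75, -0.12, 0, 0],
    [1, 1.0, -0.16, 0, 0],
    [1, 1.25, -0.2, 0, 0],
    [1, 1.5, -0.24, 0, 0],
    [1, 1.75, -0.28, 0, 0],
    [1, 2.0, -0.32, 0, 0],
    [1, 2.25, -0.36, 0, 0],
    [1, 2.5, -0.4, 0, 0],
    [1, 2.75, -0.44, 0, 0],
    [1, 3.0, -0.48, 0, 0],
    [1, 3.25, -0.52, 0, 0],
    [1, 3.5, -0.56, 0, 0],
    [1, 3.7, -0.59, 0, 0],
    [1, 3.9, -0.62, 0, 0],
    [1, 4.1, -0.66, 0, 0],
    [1, 4.1, -0.66, 0, 0],
  ],
)

```text
time_s: 6.0
ee_pos: [0.4937, 0.088, 0.2346]
eef_rot: [-3.141, -0.001, 2.983]
force: [-8.4, -1.2, 4.3]
grip_width: 0.0005
grip_force: 3.6
```

Request:
servo_tool(
  motion=[
    [1, 0.1, -0.016, 0, 0],
    [1, 0.2, -0.032, 0, 0],
    [1, 0.3, -0.048, 0, 0],
    [1, 0.4, -0.064, 0, 0],
    [1, 0.4, -0.064, 0, 0],
  ],
)

```text
time_s: 6.62
ee_pos: [0.4976, 0.0874, 0.2346]
eef_rot: [-3.141, -0.001, 2.983]
force: [-8.0, -0.0, 4.3]
grip_width: 0.0003
grip_force: 3.8
```

Request:
servo_tool(
  motion=[
    [1, 0.1, -0.016, 0, 0],
    [1, 0.2, -0.032, 0, 0],
    [1, 0.3, -0.048, 0, 0],
    [1, 0.3, -0.048, 0, 0],
  ],
)

```text
time_s: 7.12
ee_pos: [0.5006, 0.087, 0.2346]
eef_rot: [-3.141, -0.001, 2.983]
force: [-8.4, -0.2, 5.2]
grip_width: 0.0001
grip_force: 3.9
```

Request:
servo_tool(
  motion=[
    [1, 0.1, -0.016, 0, 0],
    [1, 0.15, -0.024, 0, 0],
    [1, 0.2, -0.032, 0, 0],
    [1, 0.2, -0.032, 0, 0],
  ],
)

```text
time_s: 7.62
ee_pos: [0.5025, 0.0866, 0.2346]
eef_rot: [-3.141, -0.001, 2.983]
force: [-8.4, -0.5, 5.2]
grip_width: 0.0005
grip_force: 4.2
```

Request:
servo_tool(
  motion=[
    [1, 0.1, -0.016, 0, 0],
    [1, 0.15, -0.024, 0, 0],
    [1, 0.2, -0.032, 0, 0],
    [1, 0.2, -0.032, 0, 0],
  ],
)

```text
time_s: 8.12
ee_pos: [0.5045, 0.0863, 0.2346]
eef_rot: [-3.141, -0.001, 2.983]
force: [-9.2, -1.1, 5.5]
grip_width: 0.0005
grip_force: 4.3
```

Request:
servo_tool(
  motion=[
    [1, 0.05, -0.008, 0, 0],
    [1, 0.1, -0.016, 0, 0],
    [1, 0.15, -0.024, 0, 0],
    [1, 0.15, -0.024, 0, 0],
  ],
)

```text
time_s: 8.62
ee_pos: [0.506, 0.086, 0.2346]
eef_rot: [-3.141, -0.001, 2.983]
force: [-8.9, -0.9, 5.3]
grip_width: 0.0002
grip_force: 4.3
```

Request:
servo_tool(
  motion=[
    [1, 0.05, -0.008, 0, 0],
    [1, 0.1, -0.016, 0, 0],
    [1, 0.15, -0.024, 0, 0],
    [1, 0.15, -0.024, 0, 0],
  ],
)

```text
time_s: 9.12
ee_pos: [0.5075, 0.0858, 0.2346]
eef_rot: [-3.141, -0.001, 2.983]
force: [-9.3, -1.1, 6.4]
grip_width: 0.0003
grip_force: 4.4
```

Request:
servo_tool(
  motion=[
    [1, 0.05, -0.008, 0, 0],
    [1, 0.1, -0.016, 0, 0],
    [1, 0.15, -0.024, 0, 0],
    [1, 0.15, -0.024, 0, 0],
  ],
)

```text
time_s: 9.62
ee_pos: [0.5088, 0.0856, 0.2345]
eef_rot: [-3.141, -0.002, 2.983]
force: [-11.8, -0.6, 7.9]
grip_width: 0.0005
grip_force: 5.8
```

Request:
servo_tool(
  motion=[
    [1, 0.03, -0.005, 0, 0],
    [1, 0.05, -0.008, 0, 0],
    [1, 0.05, -0.008, 0, 0],
  ],
)

```text
time_s: 10.0
ee_pos: [0.5092, 0.0856, 0.2345]
eef_rot: [-3.141, -0.003, 2.983]
force: [-13.2, -1.0, 9.5]
grip_width: 0.0007
grip_force: 6.6
```

Request:
servo_tool(
  motion=[
    [1, 0.03, -0.005, 0, 0],
    [1, 0.06, -0.01, 0, 0],
    [1, 0.1, -0.016, 0, 0],
    [1, 0.1, -0.016, 0, 0],
  ],
)

```text
time_s: 10.5
ee_pos: [0.5101, 0.0854, 0.2345]
eef_rot: [-3.141, -0.004, 2.983]
force: [-16.9, 0.7, 12.0]
grip_width: 0.0004
grip_force: 8.1
```

Request:
servo_tool(
  motion=[
    [1, 0.04, -0.006, 0, 0],
    [1, 0.04, -0.006, 0, 0],
    [1, -0.2, 0.03, 0, 0],
    [1, -0.5, 0.08, 0, 0],
    [1, -0.8, 0.13, 0, 0],
    [1, -1.1, 0.18, 0, 0],
    [1, -1.5, 0.24, 0, 0],
    [1, -2.0, 0.32, 0, 0],
    [1, -2.5, 0.4, 0, 0],
    [1, -3.0, 0.48, 0, 0],
  ],
)

```text
time_s: 11.75
ee_pos: [0.4805, 0.0903, 0.2347]
eef_rot: [3.142, 0.0, 2.983]
force: [-0.2, -1.0, 0.4]
grip_width: 0.0004
grip_force: 0.0
```

Run:
```python
from h import *
print(ctrl.get_obs()["force"])
s=ctrl.camera("scene")["image"][:,:,::-1]; t=ctrl.camera("top")["image"][:,:,::-1]
a=cv2.resize(s[140:300,220:400],None,fx=2.2,fy=2.2); b=cv2.resize(t[130:310,180:360],(396,396))
b=cv2.resize(b,(352,352)); cv2.imwrite("pics/d1.png",np.hstack([a,b]))
```

```text
[-0.21200659 -0.96104312  0.37899414]
```

View pics/d1.png

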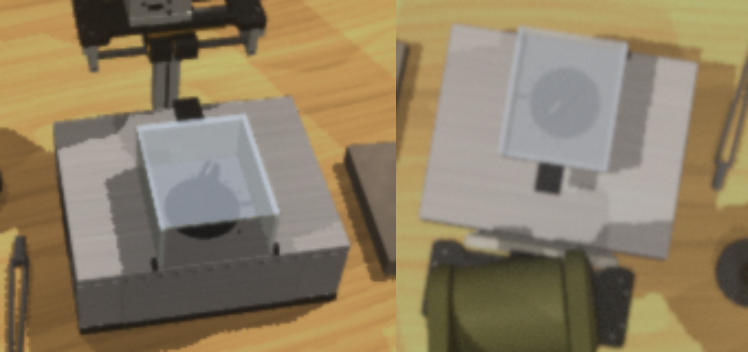

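The drawer stays in: there is no contact force with the fingers clear, and the plate shows about 20 mm in front of the box at (540,245) in the right half. Next I go to the tab.

Request:
servo_tool(
  motion=[
    [1, -1.5, 0.24, 0, 0],
    [0.6, -1.5, 0.24, 6, 0],
    [0.4, -1.5, 0.24, 12, 0],
    [0.4, 0, 0, 17, 0],
    [0.4, 5, -0.8, 17, 0],
    [0.4, 9.65, -1.5, 17, 0],
    [0.4, 9.65, -1.5, 17, 0],
    [0.4, 9.65, -1.5, 14, 0],
    [0.4, 9.65, -1.5, 11, 0],
    [0.4, 9.65, -1.5, 9.3, 0],
    [0.4, 9.65, -1.5, 9.3, 0],
  ],
  squeeze=5,
)

```text
time_s: 13.22
ee_pos: [0.5769, 0.0754, 0.3272]
eef_rot: [-3.141, -0.001, 2.983]
force: [0.2, -0.4, 0.8]
grip_width: 0.0566
grip_force: 0.0
```

Run:
```python
from h import *
o=ctrl.get_obs();print(o["force"],o["ee_pos"],o["grip_width"])
w=ctrl.camera("wrist")["image"][:,:,::-1]; s=ctrl.camera("scene")["image"][:,:,::-1]
cv2.imwrite("pics/t1.png",np.hstack([cv2.resize(w,(440,330)),cv2.resize(s[150:290,240:380],(330,330))]))
```

```text
[ 0.23900002 -0.38186957  0.77555669] [0.57688503 0.07537628 0.32715563] 0.05655433611608523
```

View pics/t1.png

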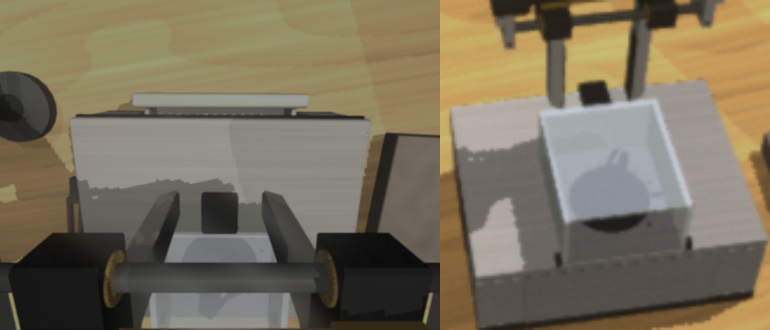

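The tab sits midway between the open fingers, at (220,212) in the wrist view. I close on it and swing it along the arc.

Request:
servo_tool(
  motion=[
    [0.95, 0, 0, 0, 0],
    [0.95, 0, 0, 0, 0],
    [0.95, 0, 0, 0, 0],
    [0.95, 0, 0, 0, 0],
    [0.95, 0.42, -0.07, 0.98, 0],
    [0.95, 0.9, -0.14, 1.94, 0],
    [0.95, 1.45, -0.23, 2.86, 0],
    [0.95, 2.07, -0.33, 3.73, 0],
    [0.95, 2.76, -0.44, 4.55, 0],
    [0.95, 3.51, -0.56, 5.32, 0],
    [0.95, 4.3, -0.69, 6.02, 0],
    [0.95, 5.15, -0.82, 6.67, 0],
    [0.95, 5.15, -0.82, 6.67, 0],
  ],
  squeeze=6,
)

```text
time_s: 14.95
ee_pos: [0.6292, 0.0663, 0.3954]
eef_rot: [-3.141, 0.001, 2.983]
force: [-2.8, -6.3, 1.3]
grip_width: 0.0239
grip_force: 6.0
```

Request:
servo_tool(
  motion=[
    [0.95, 0.9, -0.15, 0.58, 0],
    [0.95, 1.83, -0.3, 1.1, 0],
    [0.95, 2.8, -0.45, 1.53, 0],
    [0.95, 3.8, -0.61, 1.9, 0],
    [0.95, 4.83, -0.78, 2.18, 0],
    [0.95, 5.87, -0.94, 2.39, 0],
    [0.95, 6.92, -1.1, 2.51, 0],
    [0.95, 7.98, -1.28, 2.57, 0],
    [0.95, 9.04, -1.45, 2.53, 0],
    [0.95, 10.11, -1.62, 2.42, 0],
    [0.95, 10.11, -1.62, 2.42, 0],
  ],
)

```text
time_s: 16.32
ee_pos: [0.7303, 0.0496, 0.4196]
eef_rot: [-3.14, 0.002, 2.982]
force: [-0.9, -7.7, 2.3]
grip_width: 0.0238
grip_force: 6.0
```

Request:
servo_tool(
  motion=[
    [0.3, 0, 0, 0, 0],
    [0.3, 0, 0, 0, 0],
    [0.3, 0, 0, 0, 0],
    [0.3, 0, 0, 1, 0],
    [0.3, -2, 0.3, 2, 0],
    [0.3, -6, 0.9, 2, 0],
    [0.3, -12, 1.6, 2, 0],
    [0.3, -18, 2.5, 2, 0],
    [0.3, -18, 2.5, 2, 0],
    [0.3, -18, 2.5, 2, 0],
  ],
)

```text
time_s: 17.58
ee_pos: [0.5502, 0.0759, 0.4399]
eef_rot: [3.141, 0.002, 2.983]
force: [0.2, 0.1, 0.1]
grip_width: 0.0659
grip_force: 0.0
```

Run:
```python
from h import *
o=ctrl.get_obs();print(o["force"],o["ee_pos"],o["eef_rot"],o["grip_width"],o["qpos"])
w=ctrl.camera("wrist")["image"][:,:,::-1]; s=ctrl.camera("scene")["image"][:,:,::-1]
cv2.imwrite("pics/w2.png",w)
cv2.imwrite("pics/t2.png",np.hstack([cv2.resize(w,(440,330)),cv2.resize(s[150:310,230:390],(330,330))]))
```

```text
[0.22876775 0.13625614 0.12569999] [0.5502465  0.07590082 0.43991678] [3.14101466e+00 2.41989379e-03 2.98346082e+00] 0.06590088686144997 [ 7.11334896e-02  2.87097926e-01  1.45523349e+00  1.31203650e-05
  1.39677331e+00 -1.34153396e+00]
```

View pics/t2.png

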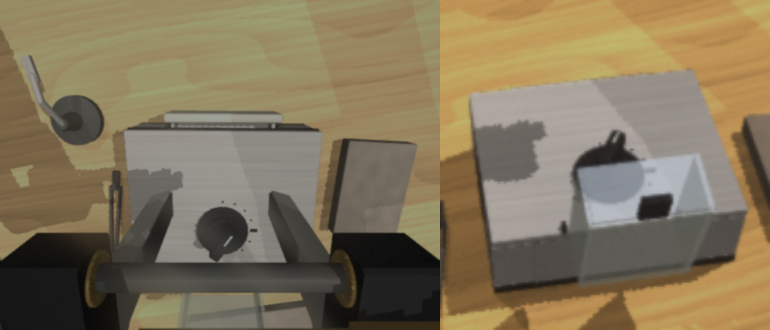

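The guard is fully back, with its tab beyond the rear edge at (655,207). The dial is free, its bar pointing front-left with the white line near (228,241). The drawer is still in. Now I measure the bar.

Run:
```python
from h import *
from scipy.spatial.transform import Rotation as R
o=ctrl.get_obs(); c=ctrl.camera("wrist"); T=np.eye(4);T[:3,:3]=R.from_euler('xyz',o["eef_rot"]).as_matrix();T[:3,3]=o["ee_pos"]
c["camera_from_world"]=np.linalg.inv(T@np.array(c["hand_eye"])); im=c["image"]
g=cv2.cvtColor(im,cv2.COLOR_RGB2GRAY)
x0,y0,x1,y1=235,250,330,338
disc=np.zeros_like(g);disc[y0:y1,x0:x1]=(g[y0:y1,x0:x1]<60)
n,l,st,ce=cv2.connectedComponentsWithStats(disc); i=1+st[1:,4].argmax(); print(st[i])
cs,_=cv2.findContours((l==i).astype(np.uint8),0,2); hull=cv2.fillConvexPoly(np.zeros_like(g),cv2.convexHull(max(cs,key=len)),1)
m=((g>90)&(cv2.erode(hull,np.ones((5,5)))>0)).astype(np.uint8)
n,l,st,ce=cv2.connectedComponentsWithStats(m); i=1+st[1:,4].argmax(); print(st[i],ce[i])
v,u=np.nonzero(l==i); P=np.array([onz(c,a,b,.129)[:2] for a,b in zip(u,v)],np.float32)
d=cv2.fitLine(P,cv2.DIST_L2,0,.01,.01).ravel(); print('line dir deg',np.degrees(np.arctan2(d[1],d[0])),'centre',d[2:], 'ext',P.min(0),P.max(0))
# long mark & expected centre projections
a=np.radians(-9.1);X=np.array([np.cos(a),np.sin(a)]);D=np.array([.6153,.0686])+.036*X
print('D',D,proj(c,[*D,.129]),proj(c,[*D,.099]))
b=cv2.resize(im[230:360,220:350,::-1],None,fx=4,fy=4,interpolation=cv2.INTER_CUBIC)
for z in(.129,.099):
    q=proj(c,[*D,z]);cv2.circle(b,(int((q[0]-220)*4),int((q[1]-230)*4)),4,(0,0,255),1)
cv2.imwrite("pics/dial.png",b)
```

```text
[ 235  265   95   73 3060]
[278 300  49  34 722] [306.38642659 323.91135734]
line dir deg -75.845116 centre [0.6640503  0.08135087] ext [0.6410731  0.05408844] [0.6763289 0.0979859]
D [0.6508469  0.06290631] (np.float64(284.3050494281566), np.float64(314.16201040009054)) (np.float64(283.98138831927815), np.float64(297.8517605220185))
```

View pics/dial.png

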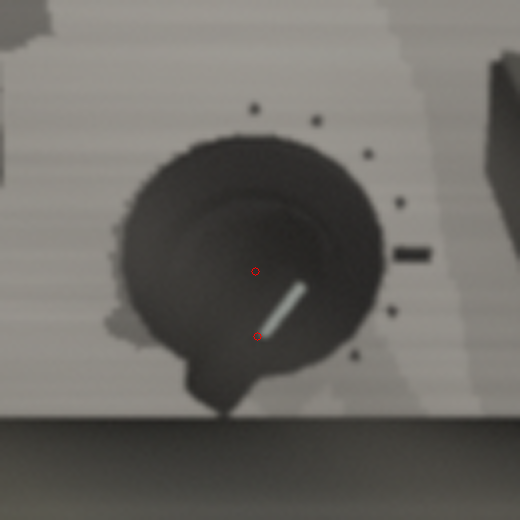

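```bash
cat >> h.py <<'E'
from scipy.spatial.transform import Rotation as R
def wrist():
    o=ctrl.get_obs(); c=ctrl.camera("wrist"); T=np.eye(4);T[:3,:3]=R.from_euler('xyz',o["eef_rot"]).as_matrix();T[:3,3]=o["ee_pos"]
    c["camera_from_world"]=np.linalg.inv(T@np.array(c["hand_eye"])); return o,c
E
python3 - <<'E'
from h import *
o,c=wrist()
p,q=onz(c,285.7,313.5,.129),onz(c,295.5,301.5,.129); d=q-p
t=onz(c,220+223/4,230+412/4,.129)
print(p,q,np.degrees(np.arctan2(d[1],d[0])),np.linalg.norm(d),'rear',t,np.degrees(np.arctan2(*(q-t)[:2][::-1])),np.linalg.norm(q-t))
print('mark',onz(c,220+412/4,230+254/4,.085))
E
```

```text
[0.64990951 0.06425709 0.129     ] [0.63932117 0.07485758 0.129     ] 134.96714061715153 0.014982767259588355 rear [0.66844005 0.05203867 0.129     ] 141.9161026672092 0.03699474519305723
mark [0.65946204 0.10235548 0.085     ]
```

Request:
servo_tool(
  motion=[
    [0.3, 5, -0.6, 0, -10],
    [0.3, 10, -1.25, 0, -20],
    [0.3, 10, -1.25, 0, -30],
    [0.3, 10, -1.25, 0, -34.5],
    [0.3, 10, -1.25, -5, -34.5],
    [0.3, 10, -1.25, -9, -34.5],
    [0.3, 10, -1.25, -12.7, -34.5],
    [0.3, 10, -1.25, -12.7, -34.5],
    [0.3, 10, -1.25, -12.7, -34.5],
    [1, 10, -1.25, -12.7, -34.5],
    [1, 10, -1.25, -12.7, -34.5],
    [1, 10, -1.25, -12.7, -34.5],
    [1, 10, -1.25, -12.7, -34.5],
    [1, 10, -1.25, -12.7, -34.5],
    [1, 10, -1.25, -12.7, -34.5],
  ],
  squeeze=20,
)

```text
time_s: 19.65
ee_pos: [0.65, 0.0638, 0.3117]
eef_rot: [3.14, 0.001, 2.381]
force: [3.6, 3.4, -0.3]
grip_width: 0.0137
grip_force: 20.0
```

Request:
servo_tool(
  motion=[
    [1, 0, 0, 0, -4],
    [1, 0, 0, 0, -8],
    [1, 0, 0, 0, -12],
    [1, 0, 0, 0, -16],
    [1, 0, 0, 0, -20],
    [1, 0, 0, 0, -24],
    [1, 0, 0, 0, -28],
    [1, 0, 0, 0, -32],
    [1, 0, 0, 0, -36],
    [1, 0, 0, 0, -40],
    [1, 0, 0, 0, -44],
    [1, 0, 0, 0, -48],
    [1, 0, 0, 0, -52],
    [1, 0, 0, 0, -55.5],
    [1, 0, 0, 0, -55.5],
    [1, 0, 0, 0, -55.5],
    [1, 0, 0, 0, -55.5],
    [1, 0, 0, 0, -55.5],
  ],
)

```text
time_s: 21.9
ee_pos: [0.651, 0.0643, 0.3118]
eef_rot: [3.134, -0.003, 1.413]
force: [24.2, 9.0, -10.8]
grip_width: 0.0138
grip_force: 20.0
```

Request:
servo_tool(
  motion=[
    [0.6, 0, 0, 0, 0],
    [0.6, 0, 0, 0, 0],
    [0.6, 0, 0, 0, 0],
    [0.6, 0, 0, 1, 0],
    [0.6, 0, 0, 3, 0],
    [0.6, 0, 0, 7, 0],
    [0.6, 0, 0, 12, 0],
    [0.6, -5, 0, 14, 10],
    [0.6, -10, 0, 14, 20],
    [0.6, -10, 0, 14, 30],
    [0.6, -10, 0, 14, 40],
    [0.6, -10, 0, 14, 50],
    [0.6, -10, 0, 14, 60],
    [0.6, -10, 0, 14, 70],
    [0.6, -10, 0, 14, 80],
    [0.6, -10, 0, 14, 90],
    [0.6, -10, 0, 14, 90],
  ],
)

```text
time_s: 24.02
ee_pos: [0.5496, 0.0633, 0.4522]
eef_rot: [3.141, 0.001, 2.982]
force: [-0.6, 0.4, -0.4]
grip_width: 0.0378
grip_force: 0.0
```

Run:
```python
from h import *
o,c=wrist(); print(o["force"],o["ee_pos"],o["grip_width"])
D=np.array([.6505,.0633]);q=proj(c,[*D,.11]);print(q)
u,v=int(q[0]),int(q[1]); u0,v0=u-60,max(0,min(v-60,300)); b=cv2.resize(c["image"][v0:v0+120,u0:u0+120,::-1],(480,480),interpolation=cv2.INTER_CUBIC)
print(u0,v0)
s=ctrl.camera("scene")["image"][150:310,230:390,::-1]
cv2.imwrite("pics/dial2.png",np.hstack([b,cv2.resize(s,(320,480))]))
g=cv2.cvtColor(c["image"],cv2.COLOR_RGB2GRAY)
```

```text
[-0.62856719  0.42904617 -0.42787239] [0.5496263  0.06331151 0.45223081] 0.03782401067041215
(np.float64(296.8868158490436), np.float64(295.7586424560878))
236 235
```

View pics/dial2.png

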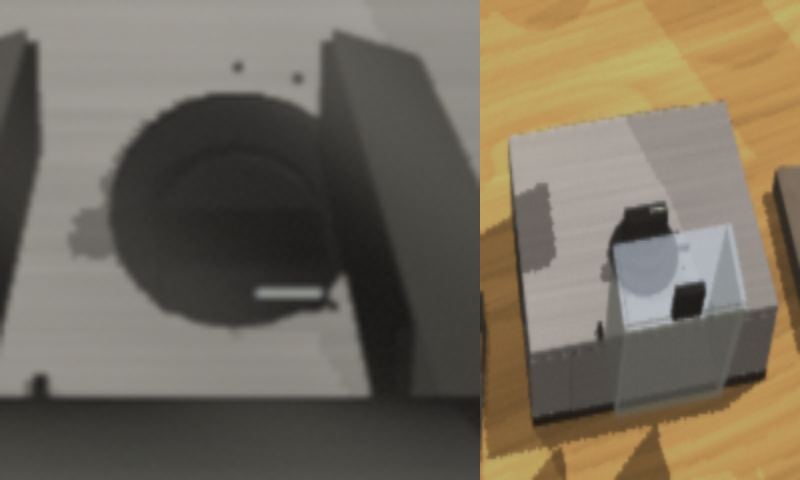

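The white line, (255,294) to (322,294), is parallel to the box's rear edge and points left at the long mark. The guard is open and the arm is clear, so I hand in.

```bash
python3 -c "
from station import ctrl
print(ctrl.hand_in())"
```

```text
the job is handed in; nothing more can be done
None
```

I handed the job in after about 24 s of the 72 s allowed: the drawer latched on the first press, the guard is tipped fully back, and the dial's white line is at the long mark. No verdict came back, and I last saw the drawer in before the dial turn.

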